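# Close the bench caliper onto a bar slug

### The arm

A 7-joint arm with a two-finger parallel gripper is mounted at the origin on the work surface. World frame = base frame: x ahead of the robot, y to its left, z up, the work surface at z = 0. Lengths are in m, angles in degrees, forces in N, time in s.
With the tool pointing down it reaches from about 0.425 to 0.875 m from the base axis. Payload 9.9 kg.
Tool frame: the origin (TCP) lies on the centre line of the jaws, within the pads' length; the fingertips stand 11 mm ahead of it and the grasp point (between the pads) lies 8 mm behind it (tip_reach is the distance from the TCP to the fingertips, in m); y points along the fingers, z is the direction in which the jaws open and shut, and the axes are right-handed (so a half turn about y gives the same grasp; the last joint's range is limited). The gripper opens to 85 mm and grips with 20 to 120 N. Pads are 22 mm wide; open, the fingers measure 114 mm over their backs; the gripper's body (76 mm by 85 mm) begins 54 mm behind the grasp point. The pads swing forward as they close: fully open they stand 13 mm farther back than shut.
Start: joints at [59.427, 32.985, 1.427, 82.34, -0.859, 64.687, -3.237], TCP at [0.293, -0.608, 0.242] pointing down, gripper open.
Joint ranges: [-157.87, 157.87], [-19.46, 123.44], [-87.15, 90], [11.01, 140.99], [-62.26, 242.26], [9.8, 113.94], [-161.44, 161.44]. Speed limits (degrees/s): [127.2, 127.2, 172.46, 172.46, 180, 180, 180].

### API

Orientations are given as a 3x3 rotation matrix whose columns are the frame's x, y, z axes.
In Python, from bench import * gives the robot as it stands.
- The arm moves only by the shell command python3 -m pendant 'ROWS' [FORCE]. ROWS is a JSON object of lists of equal length, an entry for each row: "fingers": the opening, from 0 (shut) to 1 (fully open); "delta_pos": the shift along the tool's x, y, z in m, a list of three; "turn": the turn, a rotation vector about the tool's x, y, z in rad, a list of three. In form: {"fingers": [fingers, ...], "delta_pos": [[tx, ty, tz], ...], "turn": [[rx, ry, rz], ...]}. A call has 1 to 8 rows; each row shifts and turns the commanded pose from where the row before left it, along the tool's axes as they then stand; what a row does not reach is not made up. A row lasts 1/8 s, in which the tool goes at most 62.5 mm and 10.7 degrees, less where a joint would pass 70% of its speed; a pose out of reach is approached as far as the arm can. A call with a gripper value outside its range is refused whole. The fingers move at their own pace and stop on an object; FORCE is the grip in N (left out, the last holds). Time passes only in rows, so rows that do not move let the fingers close. It gives the time, the measured TCP pose, the force and the opening at its end, in the units of the state.
- sense(): the state, without advancing time (a new reading comes with each control period).
- camera(name): name is "side" or "top" or "wrist"; returns the picture (480x640x3 uint8, blue, green, red); there is no depth.
- camera_model(name): a dict with "mtx" (3x3 intrinsics, pixels), "k1" (the pictures are not rectified: a ray, as slopes to the right and down, at radius r is drawn at 1 + k1 r^2 times it, then the intrinsics apply), "eye" and "attitude" of the camera in the world. Camera axes: x right, y down, z forward; pixel columns grow to the right and rows downward; lengths in m; the calibration is good to about 2 mm. A picture is of the moment at which its call begins: read the wrist's pose just before it. camera_model takes no time and is no camera call; for the wrist camera it gives the pose at the moment of the call.
- sign_off(): hands the job in, once; it reports no verdict.
Trained networks look in the newest picture that a camera, given by its name, has taken for a name from the list of things; names that differ only in an ending like _2 or _b are one class to them, and where a whole thing is asked for, a point or a joint stands for the part that bears it (a point fixed in the world has none). Each returns a list of dicts, best first, with "conf" (0 to 1); they miss things now and then, are a little off and sometimes report something else, mostly with a low value. They report only what shows in the picture. A call takes as long as a camera call.
- masks_of(camera, label): "pixels" (480x640 bool, what is visible of it).
- mark_of(camera, label): "xyz" ([x, y, z] in m, in world coordinates, good to about 4 mm: a listed point, or the origin of a listed thing).
The state is a dict: "time_s": time; "joint_pos": joint angles; "joint_vel": joint speeds; "joint_torque": joint torques, N m; "tool_pos": TCP position; "tcp_rot": TCP orientation; "contact_force": force on the tool from outside, world axes, zero at the start; "moment": the same for the moment, N m; "finger_gap": finger opening in m.
Only numpy, scipy, OpenCV 4.12 (cv2) and the standard library are available. Lean on these libraries where they do the work, as an engineer would, in place of code of your own. Each camera call takes 0.05 s, during which the arm holds its last target. There are 200 camera calls.

### The job

Stand the round aluminium bar slug upright on the blue plate between the caliper's open jaws, setting it down rather than dropping it. Then slide the moving jaw up to it until the slug is lightly held between the moving blade and the brass anvil with no gap on either side; close gently, about 5 N is plenty, so that the blade does not tilt, and let go, leaving the jaw closed on the slug. Leave the other offcuts and the hammer where they are.

Things in the scene. Friction and masses are not known exactly. Their poses are not given: they have to be found in the camera images.
- bar_center (a point): centre of the solid round bright aluminium bar slug: 42 mm diameter, 75 mm tall, 0.22 to 0.39 kg, standing upright, loose; the point is half-way up (37.5 mm above its foot), z up along its axis
- caliper: bench caliper, fixed to the table: blue base plate 12 mm thick, x -83 to +83 mm, y -105 to +175 mm in its own frame; origin on the table, z up, y along the steel beam (beam at x = +50 mm, 26 mm wide, top 36 mm above the table). Jaws reach from the beam to x = -65 mm, tops 44 mm above the table. The dark steel fixed jaw is at the -y end, its face at y = -55 mm
- anvil: holder (fixed point 9 mm in front of the fixed jaw's face, x = -35 mm of the caliper, 29 mm above the table) of the brass anvil pad, 44 mm wide, 17 to 41 mm above the table. The pad faces the moving blade and stands 3 to 23 mm proud of the fixed jaw's face: screwed in or out differently each time, then firm; this point does not show how far
- seat (a point): point on the top face of the blue plate, 12 mm above the table, at x = -35 mm, y = 0 of the caliper: a good spot to stand the slug, between the open jaws and in line with the anvil; axes as the caliper's
- jaw: sliding carriage, 44 x 50 mm, top 46 mm above the table, straddling the beam; slides along the caliper's y against about 2 N of friction and stays where left; towards -y closes. Origin at table height under its tab; axes as the caliper's. It carries the moving blade, 14 mm thick, 14 to 42 mm above the table, whose working face is 7 mm on the -y side of this origin and starts 95 to 125 mm from the fixed jaw's face
- tab (a point): middle of the orange thumb tab that stands on the carriage, 70 mm above the table: tab 12 mm thick along the caliper's y, 26 mm wide along x, its top 86 mm and its foot 46 mm above the table; can be pinched from above across its 12 mm. The slug's line is 85 mm from it towards the caliper's -x
- blade (a joint): tilt of the moving blade about the vertical where it meets the carriage, rad, 0 = square to the beam; it is sprung (about 70 N m per rad), so pressing on the slug by 10 N through the tab tilts it about 0.012 rad; 0.015 rad counts as tilted, which a noisy reading shows too late: go by the force
- box_tube: bystander: rusty square tube offcut, 45 x 45 mm, 60 mm tall, standing; origin at its underside
- collar: bystander: dark steel ring collar, 56 mm outside, 30 mm tall; origin at its underside
- angle_iron: bystander: dark angle iron offcut, 50 x 160 mm, 50 mm tall, lying on one leg, origin at its underside
- hammer: bystander: hammer lying on the table

How it is judged:
By the outcome, as a careful person would: the job done as asked, in the order asked, and still so for the second after the job is handed in, with the robot touching nothing.
It also fails if it takes over 67 s, if anything falls off the work surface, if the arm or the gripper's body presses on something with over 40 N, if the wrist force passes 120 N, or if a joint passes its speed limit or range.

## Working session

There is one attempt and no reset: what is moved stays moved. The work goes in short steps, Python scripts to look and compute and a shell command to move; the robot and the scene stay as the last step left them, time stands still between calls to the robot, and variables do not carry over. Pictures are saved under pics/ and viewed, about 8 in all and at most 12, crops included, and the job is handed in when it is done.

```bash
mkdir -p pics; ls; cat > h.py <<'E'
from bench import *
import numpy as np, cv2
def ray(cam,uv,m=None):
    m=m or camera_model(cam); K=np.array(m["mtx"]);k=m["k1"]
    p=np.array([(uv[0]-K[0,2])/K[0,0],(uv[1]-K[1,2])/K[1,1]]);q=p.copy()
    for _ in range(20): q=p/(1+k*(q@q))
    d=np.array(m["attitude"])@np.array([q[0],q[1],1.]); return np.array(m["eye"]),d/np.linalg.norm(d)
def onz(cam,uv,z,m=None):
    e,d=ray(cam,uv,m); return e+d*(z-e[2])/d[2]
def proj(cam,X,m=None):
    m=m or camera_model(cam);K=np.array(m["mtx"]);c=np.array(m["attitude"]).T@(np.array(X)-np.array(m["eye"]))
    q=c[:2]/c[2]; q=q*(1+m["k1"]*(q@q)); return np.array([K[0,0]*q[0]+K[0,2],K[1,1]*q[1]+K[1,2]])
def tri(r1,r2):
    (a,d),(b,e)=r1,r2; s=np.linalg.lstsq(np.stack([d,-e],1),b-a,rcond=None)[0]
    p,q=a+s[0]*d,b+s[1]*e; return (p+q)/2,np.linalg.norm(p-q)
E
python3 - <<'E'
from h import *
np.set_printoptions(precision=4,suppress=True)
s=sense();print(s)
ims=[]
for c in ["top","side"]:
    m=camera_model(c);print(c,m["eye"],np.array(m["attitude"])[:,2]);im=camera(c);cv2.imwrite(f"pics/{c}1.png",im)
    for l in ["bar_center","caliper","anvil","seat","jaw","tab","box_tube","collar","angle_iron","hammer"]:
        print(c,l,[(np.round(d["xyz"],4),round(d["conf"],2)) for d in mark_of(c,l)[:2]])
E
```

```text
pics
{'time_s': 0.0, 'joint_pos': array([59.4272, 33.0323,  1.4229, 82.3859, -0.859 , 64.6878, -3.2362]), 'joint_vel': array([ 0.0019, -0.0035,  0.0625,  0.0826,  0.067 ,  0.023 ,  0.0476]), 'joint_torque': array([ -0.0016, -76.5767,   2.2492, -28.5973,   0.0151,   0.0127,
        -0.    ]), 'tool_pos': array([ 0.2933, -0.6075,  0.2414]), 'tcp_rot': array([[-0.9005, -0.0008,  0.4348],
       [-0.4348,  0.0015, -0.9005],
       [ 0.0001, -1.    , -0.0017]]), 'contact_force': array([-1.0887,  1.2609, -0.4454]), 'moment': array([-0.0071, -0.051 , -0.0008]), 'finger_gap': 0.08524917252865293}
top [ 0.433  -0.1105  0.9231] [ 0.2057 -0.0147 -0.9785]
top bar_center [(array([ 0.5769, -0.2503,  0.0392]), 0.92)]
top caliper [(array([0.5274, 0.1421, 0.    ]), 0.78)]
top anvil [(array([0.4885, 0.0994, 0.03  ]), 0.53)]
top seat [(array([0.4917, 0.1466, 0.0089]), 0.75)]
top jaw [(array([0.5714, 0.2076, 0.005 ]), 0.75)]
top tab [(array([0.5782, 0.2004, 0.0703]), 0.66)]
top box_tube [(array([ 0.4585, -0.3397,  0.0002]), 0.92), (array([ 0.6965, -0.3914,  0.0001]), 0.4)]
top collar [(array([ 0.4698, -
[... 277 characters left out ...]
2475,  0.0391]), 0.73)]
side caliper [(array([ 0.5293,  0.1438, -0.0017]), 0.85)]
side anvil [(array([0.4905, 0.1019, 0.0324]), 0.44), (array([ 0.4526, -0.3305,  0.0028]), 0.23)]
side seat [(array([ 0.5726, -0.2465,  0.0397]), 0.66)]
side jaw [(array([ 0.5809,  0.2045, -0.0032]), 0.79), (array([ 0.6956, -0.398 ,  0.0032]), 0.55)]
side tab [(array([0.5755, 0.2064, 0.0688]), 0.61)]
side box_tube [(array([ 0.4534, -0.3334, -0.0006]), 0.6)]
side collar [(array([ 0.4639, -0.1826,  0.0019]), 0.58)]
side angle_iron [(array([ 0.7583, -0.1745,  0.0025]), 0.81), (array([ 0.5725, -0.2481,  0.0399]), 0.61)]
side hammer [(array([ 0.6974, -0.3983,  0.0063]), 0.58), (array([0.4923, 0.1426, 0.0121]), 0.58)]
```

View pics/top1.png

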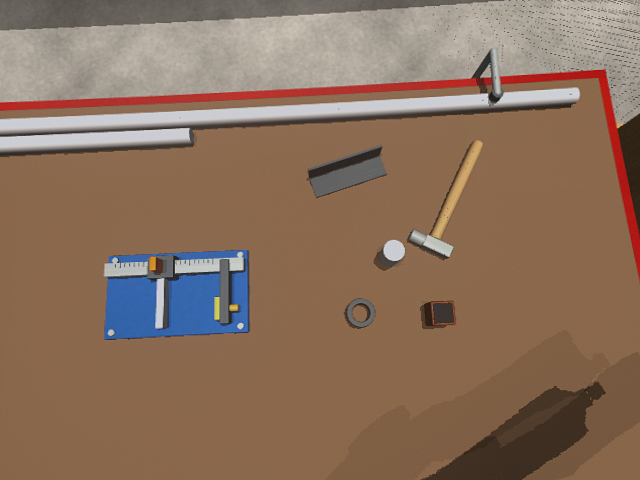

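View pics/side1.png

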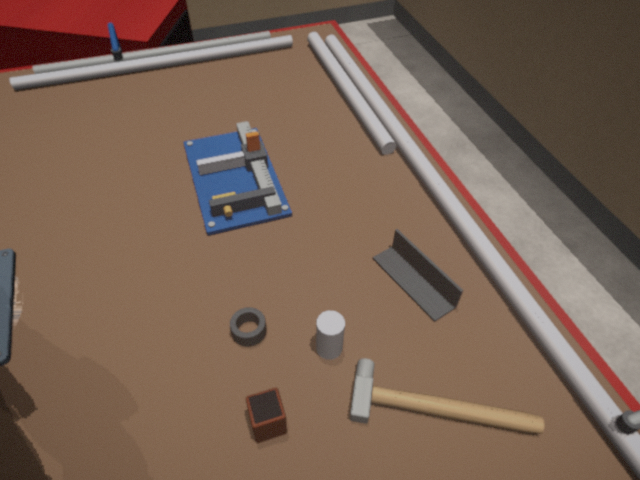

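Top view: slug at (394,250), with the hammer head to its right from about (411,236). The caliper is at left, with tab (155,264), blade (160,303) and brass pad (220,308). The side view agrees. Next I work out the caliper yaw, slug and tab positions from the masks and two views.

```bash
python3 - <<'E'
from h import *
np.set_printoptions(precision=4,suppress=True)
def msk(c,l):
    r=masks_of(c,l); return (r[0]["pixels"].astype(np.uint8),r[0]["conf"]) if r else (None,0)
M={}
for c in ["top","side"]:
    im=camera(c); hsv=cv2.cvtColor(im,cv2.COLOR_BGR2HSV)
    b=cv2.inRange(hsv,(105,120,60),(125,255,255)); 
    n,L,st,ce=cv2.connectedComponentsWithStats(cv2.morphologyEx(b,cv2.MORPH_CLOSE,np.ones((25,25))))
    i=[k for k in range(1,n) if (c=="top" or (100<ce[k][1]<300 and ce[k][0]>150))];i=max(i,key=lambda k:st[k,4])
    q=cv2.boxPoints(cv2.minAreaRect(np.argwhere(L==i)[:,::-1].astype(np.float32))) 
    hull=cv2.convexHull(np.argwhere(L==i)[:,::-1].astype(np.int32))
    q=cv2.approxPolyN(hull,4).reshape(-1,2)
    P=np.array([onz(c,p,0.012) for p in q]);print(c,q.tolist(),P[:,:2].tolist())
    e=[P[(k+1)%4]-P[k] for k in range(4)]
    print("len",[round(np.linalg.norm(v),4) for v in e],"az",[round(np.degrees(np.arctan2(v[1],v[0])),1) for v in e],P.mean(0))
    o=cv2.inRange(hsv,(8,190,120),(18,255,255)); 
    for l in ["bar_center","tab","anvil"]:
        m,cf=msk(c,l)
        if m is None: continue
        ys,xs=np.nonzero(m); print(c,l,cf,"centroid",xs.mean(),ys.mean(),"box",xs.min(),xs.max(),ys.min(),ys.max()); M[c,l]=(xs.mean(),ys.mean())
for l in ["bar_center","tab"]:
    if ("top",l) in M and ("side",l) in M: print(l,tri(ray("top",M["top",l]),ray("side",M["side",l])))
for l,u,v in [("slugtop",(394,248),(330.5,322.5))]: print(l,tri(ray("top",u),ray("side",v)))
E
```

```text
top [[104, 339], [109, 256], [247, 250], [248, 331]] [[0.4471031800878311, 0.3198347019320028], [0.6107220091922939, 0.31707190161464127], [0.6058684253816795, 0.039271198103589006], [0.44371080821463854, 0.04116356866548537]]
len [np.float64(0.1636), np.float64(0.2778), np.float64(0.1622), np.float64(0.2787)] az [np.float64(-1.0), np.float64(-91.0), np.float64(179.3), np.float64(89.3)] [0.5269 0.1793 0.012 ]
top bar_center 0.73 centroid 391.9492600422833 253.14587737843553 box 380 404 241 266
top tab 0.96 centroid 161.64106844741235 284.52420701168614 box 147 176 256 327
top anvil 0.56 centroid 219.59803921568627 308.51960784313724 box 214 236 299 318
side [[207, 233], [184, 142], [256, 129], [291, 213]] [[0.4440848403200233, 0.037356946460918916], [0.449979395818475, 0.3152452874934143], [0.6099008397653221, 0.31078216366653966], [0.605467842061584, 0.03630776743575781]]
len [np.float64(0.278), np.float64(0.16), np.float64(0.2745), np.float64(0.1614)] az [np.float64(88.8), np.float64(-1.6), np.float64(-90.9), np.float64(179.6)] [0.5274 0.1749 0.012 ]
side bar_center 0.69 centroid 329.6649659863946 334.34608843537416 box 316 344 311 358
side tab 0.96 centroid 236.6936790923825 156.31037277147487 box 197 267 132 173
bar_center (array([ 0.5764, -0.2516,  0.0423]), np.float64(0.00013070039035839888))
tab (array([0.5427, 0.2024, 0.0368]), np.float64(0.0006652379104271645))
slugtop (array([ 0.5788, -0.251 ,  0.0745]), np.float64(0.0037544484815924986))
```

```bash
python3 -m pendant '{"fingers":[1,1,1,1,1,1,1,1],"delta_pos":[[-0.0513,0,-0.0248],[-0.0513,0,-0.0248],[-0.0513,0,-0.0248],[-0.0513,0,-0.0248],[-0.0513,0,-0.0248],[-0.0513,0,-0.0248],[-0.0513,0,-0.0248],[-0.0513,0,-0.0248]],"turn":[[0,0,0],[0,0,0],[0,0,0],[0,0,0],[0,0,0],[0,0,0],[0,0,0],[0,0,0]]}' 30
python3 -m pendant '{"fingers":[1,1,1,1,1,1,1],"delta_pos":[[0,0,0],[0,0,0],[0,0,0],[0,0,0],[0,0,0],[0,0,0],[0,0,0]],"turn":[[0,-0.1835,0],[0,-0.1835,0],[0,-0.1835,0],[0,-0.1835,0],[0,-0.1835,0],[0,-0.1835,0],[0,0,0]]}'
cat > look.py <<'E'
import sys
from h import *
np.set_printoptions(precision=4,suppress=True)
n=sys.argv[1]; s=sense();print(s["tool_pos"],s["tcp_rot"].ravel(),s["contact_force"],s["finger_gap"],s["joint_pos"],s["time_s"])
m=camera_model("wrist");im=camera("wrist");cv2.imwrite(f"pics/{n}.png",im);np.save(f"pics/{n}.npy",m,allow_pickle=True)
for l in sys.argv[2:]: print(l,[(np.round(d["xyz"],4),round(d["conf"],2)) for d in mark_of("wrist",l)[:2]])
E
python3 look.py w1 bar_center
```

```text
time_s: 2.5
tool_pos: [0.5779, -0.2493, 0.2425]
tcp_rot: [[-0.901, 0.0, 0.435], [-0.435, -0.0, -0.901], [-0.0, -1.0, 0.0]]
contact_force: [1.0, -1.0, -0.7]
finger_gap: 0.085
time_s: 3.38
tool_pos: [0.5767, -0.251, 0.2423]
tcp_rot: [[-0.021, 0.0, 1.0], [-1.0, 0.0, -0.021], [-0.0, -1.0, 0.0]]
contact_force: [-0.5, 0.9, 0.1]
finger_gap: 0.0857
[ 0.5767 -0.251   0.2423] [-0.0215  0.      0.9998 -0.9998  0.0003 -0.0215 -0.0003 -1.      0.    ] [-0.486   0.9102  0.0525] 0.08574745140147629 [ 30.0991  29.5629 -17.4518  89.3761   9.5808  62.5378   9.125 ] 3.375
bar_center [(array([ 0.5771, -0.2478,  0.0335]), 0.91)]
```

View pics/w1.png

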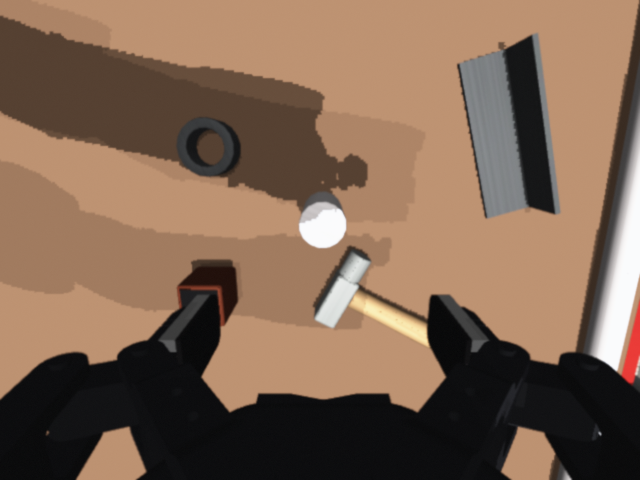

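Wrist view: slug top face centred at (323,226). The hammer head's nearest end is at about (357,258), clear of the finger paths, which open left and right.

```bash
python3 - <<'E'
from h import *
m=np.load("pics/w1.npy",allow_pickle=True).item();im=cv2.imread("pics/w1.png")
b=(im.min(2)>225).astype(np.uint8);b[:,:280]=0;b[:,370:]=0
n,L,st,ce=cv2.connectedComponentsWithStats(b);k=1+st[1:,4].argmax();print(st[k],ce[k])
c=(st[k,0]+st[k,2]/2-.5,st[k,1]+st[k,3]/2-.5);print(c,onz("wrist",c,0.075,m),[onz("wrist",(c[0]+d,c[1]),.075,m)[:2] for d in(-st[k,2]/2,st[k,2]/2)])
print(tri(ray("wrist",c,m),ray("top",(394,248))),tri(ray("wrist",c,m),ray("side",(330.5,322.5))))
print(onz("wrist",(357,258),0.02,m))
E
```

```text
[ 300  209   46   38 1274] [324.17189953 228.32339089]
(np.float64(322.5), np.float64(227.5)) [ 0.5764158  -0.25237823  0.075     ] [array([ 0.55616429, -0.25195584]), array([ 0.59666712, -0.25279907])]
(array([ 0.57659837, -0.24720261,  0.09814483]), np.float64(0.00016761774909291837)) (array([ 0.57644202, -0.25205998,  0.07642531]), np.float64(3.489052196699735e-05))
[ 0.61216991 -0.29900373  0.02      ]
```

```bash
python3 -m pendant '{"fingers":[1,1,1,1,1,1,1,1],"delta_pos":[[0,0.04,0],[0,0.04,0],[0,0.04,0],[0,0.03,0],[0,0.025,0],[0,0.021,0],[0,0,0],[0,0,0]],"turn":[[0,0,0],[0,0,0],[0,0,0],[0,0,0],[0,0,0],[0,0,0],[0,0,0],[0,0,0]]}' 40
python3 -m pendant '{"fingers":[0,0,0,0,0,0,0,0],"delta_pos":[[0,0,0],[0,0,0],[0,0,0],[0,0,0],[0,0,0],[0,0,0],[0,0,0],[0,0,0]],"turn":[[0,0,0],[0,0,0],[0,0,0],[0,0,0],[0,0,0],[0,0,0],[0,0,0],[0,0,0]]}' 40
```

```text
time_s: 4.47
tool_pos: [0.5773, -0.2509, 0.0471]
tcp_rot: [[-0.021, 0.001, 1.0], [-1.0, -0.001, -0.021], [0.0, -1.0, 0.001]]
contact_force: [-0.1, -0.1, 0.8]
finger_gap: 0.0853
time_s: 5.48
tool_pos: [0.5769, -0.251, 0.047]
tcp_rot: [[-0.02, 0.001, 1.0], [-1.0, -0.0, -0.02], [0.0, -1.0, 0.001]]
contact_force: [-1.3, -0.5, 6.4]
finger_gap: 0.041
```

```bash
python3 -m pendant '{"fingers":[0,0,0,0,0],"delta_pos":[[0,-0.01,0],[0,-0.03,0],[0,-0.03,0],[0,-0.03,0],[0,-0.03,0]],"turn":[[0,0,0],[0,0,0],[0,0,0],[0,0,0],[0,0,0]]}'
python3 -m pendant '{"fingers":[0,0,0,0,0,0,0,0],"delta_pos":[[-0.03,0,-0.0066],[-0.06,0,-0.0166],[-0.06,0,-0.0166],[-0.06,0,-0.0166],[-0.06,0,-0.0166],[-0.06,0,-0.0166],[-0.04,0,-0.0034],[-0.0212,0,0]],"turn":[[0,0,0],[0,0,0],[0,0,0],[0,0,0],[0,0,0],[0,0,0],[0,0,0],[0,0,0]]}'
python3 -m pendant '{"fingers":[0,0,0,0],"delta_pos":[[0,0,0],[0,0,0],[0,0,0],[0,0,0]],"turn":[[0,0,0],[0,0,0],[0,0,0],[0,0,0]]}'
python3 look.py w2 bar_center seat caliper tab jaw anvil
```

```text
time_s: 6.1
tool_pos: [0.5765, -0.2506, 0.1775]
tcp_rot: [[-0.02, -0.0, 1.0], [-1.0, 0.0, -0.02], [-0.0, -1.0, -0.0]]
contact_force: [0.8, -0.5, -2.8]
finger_gap: 0.0412
time_s: 7.1
tool_pos: [0.4908, 0.1451, 0.1768]
tcp_rot: [[-0.016, 0.0, 1.0], [-1.0, 0.001, -0.016], [-0.001, -1.0, 0.0]]
contact_force: [0.8, -0.8, -3.9]
finger_gap: 0.0415
time_s: 7.6
tool_pos: [0.4917, 0.1413, 0.1763]
tcp_rot: [[-0.021, -0.0, 1.0], [-1.0, -0.0, -0.021], [0.0, -1.0, -0.0]]
contact_force: [-0.1, -0.6, -3.1]
finger_gap: 0.0411
[0.4917 0.1413 0.1763] [-0.0214 -0.0001  0.9998 -0.9998 -0.0003 -0.0214  0.0003 -1.     -0.0001] [-0.0895 -0.6177 -3.0881] 0.041135633862957065 [ -7.4768  24.2937 -19.4296 111.3453  10.9596  46.1345 -34.1695] 7.6
bar_center []
seat [(array([0.4917, 0.1472, 0.0097]), 0.56)]
caliper [(array([ 0.525 ,  0.1442, -0.0014]), 0.84)]
tab [(array([0.5799, 0.2042, 0.0718]), 0.86)]
jaw [(array([0.5763, 0.203 , 0.0032]), 0.56)]
anvil []
```

View pics/w2.png

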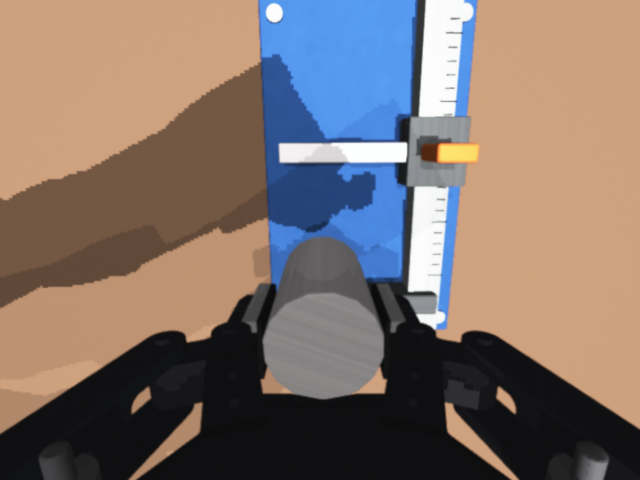

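Wrist view: slug held upright. The blade runs from (279,152) to (406,152), the orange tab top is at (458,152), and the plate is clear below the slug.

```bash
python3 - <<'E'
from h import *
np.set_printoptions(precision=4,suppress=True)
m=np.load("pics/w2.npy",allow_pickle=True).item()
for n,p,z in [("blade end lo",(279,163),.042),("blade face root",(405,162),.042),("tab top TL",(437,145),.086),("tab top BR",(479,161),.086),("screwTL",(274,13),.013),("screwBR",(440,317),.013),("screwTR",(467,12),.013)]: print(n,onz("wrist",p,z,m))
print("tab",tri(ray("wrist",(458,147),m),ray("top",(157,261))),tri(ray("wrist",(458,147),m),ray("side",(252,134))))
print("top: pad",[onz("top",p,.041) for p in((215,318),(222,318),(215,298))],"blade",[onz("top",p,.042) for p in ((164,327),(166,282))])
E
```

```text
blade end lo [0.4602 0.1974 0.042 ]
blade face root [0.5543 0.1962 0.042 ]
tab top TL [0.5636 0.208  0.086 ]
tab top BR [0.5905 0.1978 0.086 ]
screwTL [0.4586 0.3062 0.013 ]
screwBR [0.5995 0.0527 0.013 ]
screwTR [0.6034 0.3042 0.013 ]
tab (array([0.5875, 0.206 , 0.0549]), np.float64(0.0016027639234815828)) (array([0.5792, 0.2065, 0.0805]), np.float64(0.0008839519279138709))
top: pad [array([0.4718, 0.0987, 0.041 ]), array([0.4709, 0.0854, 0.041 ]), array([0.5098, 0.0984, 0.041 ])] blade [array([0.4612, 0.1947, 0.042 ]), array([0.5467, 0.1923, 0.042 ])]
```

```bash
python3 -m pendant '{"fingers":[0,0,0,0,0,0,0,0],"delta_pos":[[-0.002,0.03,0],[0,0.03,0],[0,0.025,0],[0,0.015,0],[0,0.008,0],[0,0.004,0],[0,0,0],[0,0,0]],"turn":[[0,0,0],[0,0,0],[0,0,0],[0,0,0],[0,0,0],[0,0,0],[0,0,0],[0,0,0]]}'
python3 -m pendant '{"fingers":[0,0,0],"delta_pos":[[0,0.002,0],[0,0,0],[0,0,0]],"turn":[[0,0,0],[0,0,0],[0,0,0]]}'
python3 -m pendant '{"fingers":[0,0,0],"delta_pos":[[0,0.001,0],[0,0,0],[0,0,0]],"turn":[[0,0,0],[0,0,0],[0,0,0]]}'
python3 -m pendant '{"fingers":[0,0,0],"delta_pos":[[0,0.001,0],[0,0,0],[0,0,0]],"turn":[[0,0,0],[0,0,0],[0,0,0]]}'
```

```text
time_s: 8.95
tool_pos: [0.4921, 0.1443, 0.0649]
tcp_rot: [[-0.02, 0.001, 1.0], [-1.0, 0.0, -0.02], [-0.0, -1.0, 0.001]]
contact_force: [-0.0, -0.6, -3.8]
finger_gap: 0.0412
time_s: 9.32
tool_pos: [0.4917, 0.1442, 0.0624]
tcp_rot: [[-0.02, 0.0, 1.0], [-1.0, 0.0, -0.02], [-0.0, -1.0, 0.0]]
contact_force: [-0.4, 0.3, -3.3]
finger_gap: 0.0415
time_s: 9.7
tool_pos: [0.4917, 0.1442, 0.0613]
tcp_rot: [[-0.02, -0.0, 1.0], [-1.0, 0.0, -0.02], [-0.0, -1.0, -0.0]]
contact_force: [0.3, -0.4, -3.0]
finger_gap: 0.0415
time_s: 10.07
tool_pos: [0.4917, 0.1442, 0.0603]
tcp_rot: [[-0.02, -0.0, 1.0], [-1.0, 0.0, -0.02], [-0.0, -1.0, -0.0]]
contact_force: [-0.1, -0.2, -3.6]
finger_gap: 0.0412
```

```bash
for i in 1 ; do python3 -m pendant '{"fingers":[0,0,0],"delta_pos":[[0,0.001,0],[0,0,0],[0,0,0]],"turn":[[0,0,0],[0,0,0],[0,0,0]]}'; done
python3 -m pendant '{"fingers":[0,0,0],"delta_pos":[[0,0.0005,0],[0,0,0],[0,0,0]],"turn":[[0,0,0],[0,0,0],[0,0,0]]}'
```

```text
time_s: 10.45
tool_pos: [0.4917, 0.1442, 0.0593]
tcp_rot: [[-0.02, -0.0, 1.0], [-1.0, 0.0, -0.02], [-0.0, -1.0, -0.0]]
contact_force: [-0.5, 0.7, -3.5]
finger_gap: 0.0414
time_s: 10.82
tool_pos: [0.4917, 0.1442, 0.0589]
tcp_rot: [[-0.02, 0.0, 1.0], [-1.0, 0.0, -0.02], [-0.0, -1.0, 0.0]]
contact_force: [-0.8, -1.0, 0.4]
finger_gap: 0.0413
```

```bash
python3 -m pendant '{"fingers":[0.6,0.7,0.8,0.9,1],"delta_pos":[[0,0,0],[0,0,0],[0,0,0],[0,0,0],[0,0,0]],"turn":[[0,0,0],[0,0,0],[0,0,0],[0,0,0],[0,0,0]]}'
python3 -m pendant '{"fingers":[1,1,1,1,1,1,1],"delta_pos":[[0,-0.01,0],[0,-0.03,0],[0,-0.04,0],[0,-0.05,0],[0,-0.03,0],[0,0,0],[0,0,0]],"turn":[[0,0,0],[0,0,0],[0,0,0],[0,0,0],[0,0,0],[0,0,0],[0,0,0]]}'
python3 look.py w3 bar_center seat tab jaw anvil
```

```text
time_s: 11.45
tool_pos: [0.4917, 0.1442, 0.0588]
tcp_rot: [[-0.02, 0.0, 1.0], [-1.0, 0.0, -0.02], [-0.0, -1.0, 0.0]]
contact_force: [0.0, -0.6, -0.2]
finger_gap: 0.0855
time_s: 12.32
tool_pos: [0.4913, 0.144, 0.2186]
tcp_rot: [[-0.02, -0.0, 1.0], [-1.0, -0.0, -0.02], [0.0, -1.0, -0.0]]
contact_force: [0.1, -0.6, -0.3]
finger_gap: 0.0855
[0.4913 0.144  0.2186] [-0.0201 -0.0004  0.9998 -0.9998 -0.0003 -0.0201  0.0003 -1.     -0.0004] [ 0.1268 -0.5676 -0.2891] 0.08549211780533754 [ -6.5908  21.4653 -20.7045 108.1018   9.441   52.1108 -32.9539] 12.325
bar_center [(array([0.5246, 0.142 , 0.0012]), 0.41), (array([0.4922, 0.1021, 0.0291]), 0.17)]
seat []
tab [(array([0.5755, 0.2067, 0.0727]), 0.92)]
jaw [(array([0.5754, 0.2042, 0.0043]), 0.94)]
anvil [(array([0.4928, 0.1001, 0.0318]), 0.8)]
```

View pics/w3.png

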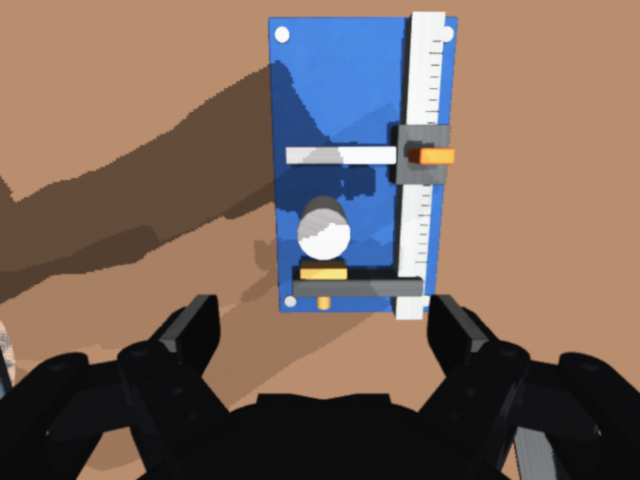

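Wrist view: slug standing at (324,234), in line with the brass pad (face at about row 268). Tab top is at (437,156). The blade spans columns 286–396 at row 155.

```bash
python3 - <<'E'
from h import *
np.set_printoptions(precision=4,suppress=True)
m=np.load("pics/w3.npy",allow_pickle=True).item();m2=np.load("pics/w2.npy",allow_pickle=True).item()
print([onz("wrist",p,z,m) for p,z in [((420,149),.086),((455,163),.086),((324,268.5),.041),((324,234),.087),((341,164),.042)]])
print("tab",tri(ray("wrist",(437.5,156),m),ray("wrist",(458,153),m2)),tri(ray("wrist",(437,150),m),ray("side",(252,134))))
print("slug top",tri(ray("wrist",(324,234),m),ray("top",(394,248))) if 0 else "")
E
python3 -m pendant '{"fingers":[1,1,1,1],"delta_pos":[[-0.02,0,0.028],[-0.02,0,0.028],[-0.0227,0,0.0283],[0,0,0]],"turn":[[0,0,0],[0,0,0],[0,0,0],[0,0,0]]}'
python3 -m pendant '{"fingers":[1,1,1,1,1,1,1,1],"delta_pos":[[0,0,0],[0,0,0],[0,0,0],[0,0,0],[0,0,0],[0,0,0],[0,0,0],[0,0,0]],"turn":[[0,-0.18,0],[0,-0.18,0],[0,-0.18,0],[0,-0.18,0],[0,-0.18,0],[0,-0.18,0],[0,-0.18,0],[0,-0.18,0]]}'
python3 -m pendant '{"fingers":[1,1,1],"delta_pos":[[0,0,0],[0,0,0],[0,0,0]],"turn":[[0,-0.131,0],[0,0,0],[0,0,0]]}'
python3 look.py w4 tab bar_center
```

```text
[array([0.564 , 0.2081, 0.086 ]), array([0.5906, 0.1976, 0.086 ]), array([0.4915, 0.1006, 0.041 ]), array([0.4922, 0.1454, 0.087 ]), array([0.508 , 0.1964, 0.042 ])]
tab (array([0.5788, 0.2028, 0.0812]), np.float64(6.176623290980863e-05)) (array([0.5791, 0.2072, 0.08  ]), np.float64(0.0012438539287194551))
slug top 
time_s: 13.12
tool_pos: [0.5782, 0.2071, 0.2177]
tcp_rot: [[-0.019, -0.001, 1.0], [-1.0, 0.001, -0.019], [-0.001, -1.0, -0.001]]
contact_force: [0.3, 0.1, -0.6]
finger_gap: 0.0856
time_s: 14.12
tool_pos: [0.5765, 0.2044, 0.2185]
tcp_rot: [[0.99, -0.001, 0.144], [-0.144, -0.001, 0.99], [-0.001, -1.0, -0.001]]
contact_force: [-0.6, -0.9, 1.0]
finger_gap: 0.0856
time_s: 14.5
tool_pos: [0.577, 0.2048, 0.2187]
tcp_rot: [[1.0, -0.0, 0.023], [-0.023, -0.0, 1.0], [-0.0, -1.0, -0.0]]
contact_force: [-0.6, 0.9, 0.3]
finger_gap: 0.0856
[0.577  0.2048 0.2187] [ 0.9997 -0.0003  0.0229 -0.0229 -0.0004  0.9997 -0.0003 -1.     -0.0004] [-0.5869  0.929   0.2629] 0.08556098605615418 [  2.6109  33.6049 -43.5359  93.2123  25.2315  63.4622  41.0393] 14.5
tab [(array([0.5778, 0.2071, 0.071 ]), 0.88), (array([0.4935, 0.1014, 0.0326]), 0.37)]
bar_center [(array([0.5754, 0.2041, 0.0054]), 0.6)]
```

View pics/w4.png

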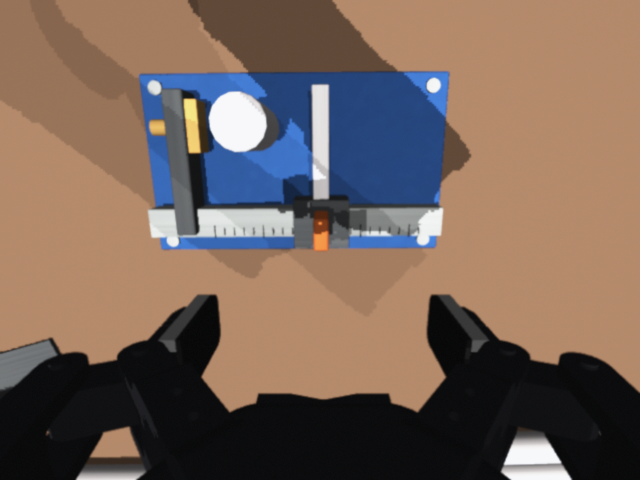

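Wrist view: tab top at (321,235), centred between the fingers at about column 323. Slug at (238,121), clear of the finger paths. Next: descend and pinch.

```bash
python3 -m pendant '{"fingers":[1,1,1,0.6,0.6,0.6,0.6,0.6],"delta_pos":[[0,0.04,0],[0,0.04,0],[0,0.03,0],[0,0.02,0],[0,0.014,0],[0,0.01,0],[0,0,0],[0,0,0]],"turn":[[0,0,0],[0,0,0],[0,0,0],[0,0,0],[0,0,0],[0,0,0],[0,0,0],[0,0,0]]}' 20
python3 -m pendant '{"fingers":[0.4,0.3,0.2,0.1,0,0,0,0],"delta_pos":[[0,0,0],[0,0,0],[0,0,0],[0,0,0],[0,0,0],[0,0,0],[0,0,0],[0,0,0]],"turn":[[0,0,0],[0,0,0],[0,0,0],[0,0,0],[0,0,0],[0,0,0],[0,0,0],[0,0,0]]}' 20
```

```text
time_s: 15.65
tool_pos: [0.5776, 0.2055, 0.0655]
tcp_rot: [[1.0, 0.001, 0.02], [-0.02, 0.0, 1.0], [0.001, -1.0, 0.0]]
contact_force: [1.3, 0.6, 0.2]
finger_gap: 0.0509
time_s: 16.65
tool_pos: [0.5773, 0.2053, 0.065]
tcp_rot: [[1.0, 0.0, 0.02], [-0.02, 0.0, 1.0], [0.0, -1.0, 0.0]]
contact_force: [0.1, -0.8, 5.8]
finger_gap: 0.012
```

```bash
python3 -m pendant '{"fingers":[0,0,0,0,0,0,0,0],"delta_pos":[[0,-0.0004,-0.002],[0,0,-0.004],[0,0,-0.004],[0,0,-0.004],[0,0,-0.004],[0,0,-0.004],[0,0,-0.002],[0,0,0]],"turn":[[0,0,0],[0,0,0],[0,0,0],[0,0,0],[0,0,0],[0,0,0],[0,0,0],[0,0,0]]}'
python3 -m pendant '{"fingers":[0,0,0,0,0,0,0,0],"delta_pos":[[0,0,-0.002],[0,0,-0.002],[0,0,-0.002],[0,0,-0.002],[0,0,-0.002],[0,0,-0.001],[0,0,0],[0,0,0]],"turn":[[0,0,0],[0,0,0],[0,0,0],[0,0,0],[0,0,0],[0,0,0],[0,0,0],[0,0,0]]}'
python3 -m pendant '{"fingers":[0,0,0,0,0,0,0,0],"delta_pos":[[0,0,-0.001],[0,0,-0.0015],[0,0,-0.0015],[0,0,-0.0015],[0,0,-0.0015],[0,0,-0.001],[0,0,0],[0,0,0]],"turn":[[0,0,0],[0,0,0],[0,0,0],[0,0,0],[0,0,0],[0,0,0],[0,0,0],[0,0,0]]}'
```

```text
time_s: 17.65
tool_pos: [0.5768, 0.1805, 0.065]
tcp_rot: [[1.0, -0.0, 0.02], [-0.02, -0.001, 1.0], [-0.0, -1.0, -0.001]]
contact_force: [4.1, -0.5, -6.1]
finger_gap: 0.0118
time_s: 18.65
tool_pos: [0.5767, 0.1708, 0.065]
tcp_rot: [[1.0, 0.0, 0.019], [-0.019, 0.001, 1.0], [0.0, -1.0, 0.001]]
contact_force: [5.2, 2.7, -9.9]
finger_gap: 0.0116
time_s: 19.65
tool_pos: [0.5766, 0.1628, 0.065]
tcp_rot: [[1.0, 0.0, 0.019], [-0.019, 0.001, 1.0], [0.0, -1.0, 0.001]]
contact_force: [5.1, 3.2, -10.0]
finger_gap: 0.0118
```

```bash
python3 -m pendant '{"fingers":[0,0,0,0,0,0,0,0],"delta_pos":[[0.0002,0.0002,-0.001],[0,0,-0.0015],[0,0,-0.0015],[0,0,-0.0015],[0,0,-0.0015],[0,0,-0.001],[0,0,0],[0,0,0]],"turn":[[0,0,0],[0,0,0],[0,0,0],[0,0,0],[0,0,0],[0,0,0],[0,0,0],[0,0,0]]}'
python3 -m pendant '{"fingers":[0,0,0,0],"delta_pos":[[0,0,-0.001],[0,0,-0.0005],[0,0,0],[0,0,0]],"turn":[[0,0,0],[0,0,0],[0,0,0],[0,0,0]]}'
python3 - <<'E'
from h import *
im=camera("top");cv2.imwrite("pics/t2.png",cv2.resize(im[220:360,80:270],None,fx=4,fy=4,interpolation=cv2.INTER_CUBIC))
E
```

```text
time_s: 20.65
tool_pos: [0.5764, 0.155, 0.065]
tcp_rot: [[1.0, 0.0, 0.019], [-0.019, 0.001, 1.0], [0.0, -1.0, 0.001]]
contact_force: [4.5, 2.6, -8.4]
finger_gap: 0.0116
time_s: 21.15
tool_pos: [0.5764, 0.1536, 0.065]
tcp_rot: [[1.0, 0.0, 0.019], [-0.019, 0.001, 1.0], [0.0, -1.0, 0.001]]
contact_force: [4.2, 3.4, -7.2]
finger_gap: 0.0117
```

View pics/t2.png

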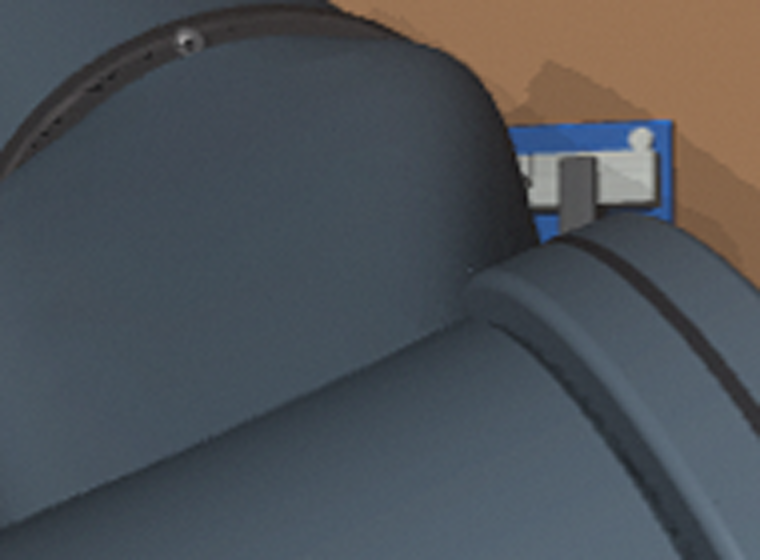

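The arm hides the jaws in the top view; only the beam end at about (600,180) shows. I continue in small steps by force.

```bash
for k in 1; do python3 -m pendant '{"fingers":[0,0,0],"delta_pos":[[0,0,-0.0008],[0,0,0],[0,0,0]],"turn":[[0,0,0],[0,0,0],[0,0,0]]}' | egrep 'pos|force'
python3 -m pendant '{"fingers":[0,0,0],"delta_pos":[[0,0,-0.0005],[0,0,0],[0,0,0]],"turn":[[0,0,0],[0,0,0],[0,0,0]]}' | egrep 'pos|force'; done; python3 look.py w5
```

```text
tool_pos: [0.5764, 0.1528, 0.065]
contact_force: [3.7, 3.3, -8.5]
tool_pos: [0.5764, 0.1523, 0.065]
contact_force: [4.0, 3.6, -8.1]
[0.5764 0.1523 0.065 ] [ 0.9998  0.0003  0.0191 -0.0191  0.0012  0.9998  0.0002 -1.      0.0012] [ 3.9653  3.554  -8.1408] 0.011433916078845141 [  4.0019  42.1406 -37.7669 104.6219  35.1067  45.4768  36.8094] 21.95
```

View pics/w5.png

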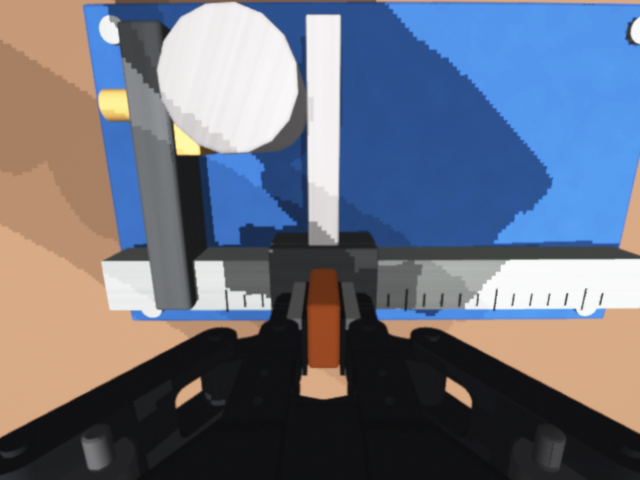

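Wrist view: slug top at (229,78) hides the anvil contact by parallax. The brass pad's right edge shows at (201,152) and the blade's left edge at (307,130).

```bash
python3 - <<'E'
from h import *
m=np.load("pics/w5.npy",allow_pickle=True).item()
print([np.round(onz("wrist",p,z,m),4) for p,z in [((201,153),.041),((307,130),.042),((229,78),.087)]])
E
python3 -m pendant '{"fingers":[0,0,0],"delta_pos":[[0,0,-0.0005],[0,0,0],[0,0,0]],"turn":[[0,0,0],[0,0,0],[0,0,0]]}' | egrep 'pos|force'
python3 -m pendant '{"fingers":[0,0,0],"delta_pos":[[0,0,-0.0005],[0,0,0],[0,0,0]],"turn":[[0,0,0],[0,0,0],[0,0,0]]}' | egrep 'pos|force'
```

```text
[array([0.5118, 0.1009, 0.041 ]), array([0.5032, 0.1473, 0.042 ]), array([0.4905, 0.127 , 0.087 ])]
tool_pos: [0.5764, 0.1518, 0.0651]
contact_force: [4.3, 3.6, -8.4]
tool_pos: [0.5764, 0.1513, 0.065]
contact_force: [4.1, 4.1, -8.3]
```

```bash
python3 -m pendant '{"fingers":[0,0,0],"delta_pos":[[0,0,-0.0005],[0,0,0],[0,0,0]],"turn":[[0,0,0],[0,0,0],[0,0,0]]}' | egrep 'pos|force'
python3 -m pendant '{"fingers":[0,0,0],"delta_pos":[[0,0,-0.0005],[0,0,0],[0,0,0]],"turn":[[0,0,0],[0,0,0],[0,0,0]]}' | egrep 'pos|force'
python3 -m pendant '{"fingers":[0,0,0],"delta_pos":[[0,0,-0.0003],[0,0,0],[0,0,0]],"turn":[[0,0,0],[0,0,0],[0,0,0]]}' | egrep 'pos|force'
```

```text
tool_pos: [0.5764, 0.1508, 0.065]
contact_force: [3.9, 3.2, -9.3]
tool_pos: [0.5764, 0.1503, 0.0651]
contact_force: [3.9, 3.4, -7.6]
tool_pos: [0.5764, 0.1501, 0.0651]
contact_force: [4.3, 4.1, -7.7]
```

```bash
python3 -m pendant '{"fingers":[0,0,0],"delta_pos":[[0,0,-0.0003],[0,0,0],[0,0,0]],"turn":[[0,0,0],[0,0,0],[0,0,0]]}' | egrep 'pos|force'
python3 -m pendant '{"fingers":[0,0,0],"delta_pos":[[0,0,-0.0003],[0,0,0],[0,0,0]],"turn":[[0,0,0],[0,0,0],[0,0,0]]}' | egrep 'pos|force'
```

```text
tool_pos: [0.5764, 0.1498, 0.065]
contact_force: [5.0, 3.8, -8.0]
tool_pos: [0.5764, 0.1495, 0.065]
contact_force: [4.0, 2.6, -7.6]
```

```bash
python3 -m pendant '{"fingers":[0,0,0],"delta_pos":[[0,0,-0.0003],[0,0,0],[0,0,0]],"turn":[[0,0,0],[0,0,0],[0,0,0]]}' | egrep 'pos|force'
python3 -m pendant '{"fingers":[0,0,0],"delta_pos":[[0,0,-0.0003],[0,0,0],[0,0,0]],"turn":[[0,0,0],[0,0,0],[0,0,0]]}' | egrep 'pos|force'
```

```text
tool_pos: [0.5764, 0.1492, 0.065]
contact_force: [3.4, 3.1, -9.3]
tool_pos: [0.5764, 0.1489, 0.065]
contact_force: [4.1, 4.2, -7.6]
```

```bash
python3 -m pendant '{"fingers":[0,0,0],"delta_pos":[[0,0,-0.0003],[0,0,0],[0,0,0]],"turn":[[0,0,0],[0,0,0],[0,0,0]]}' | egrep 'pos|force'
python3 -m pendant '{"fingers":[0,0,0],"delta_pos":[[0,0,-0.0003],[0,0,0],[0,0,0]],"turn":[[0,0,0],[0,0,0],[0,0,0]]}' | egrep 'pos|force'
```

```text
tool_pos: [0.5764, 0.1486, 0.065]
contact_force: [4.9, 4.0, -8.4]
tool_pos: [0.5764, 0.1483, 0.065]
contact_force: [4.1, 2.4, -7.6]
```

```bash
python3 -m pendant '{"fingers":[0,0,0],"delta_pos":[[0,0,-0.0003],[0,0,0],[0,0,0]],"turn":[[0,0,0],[0,0,0],[0,0,0]]}' | egrep 'pos|force'
```

```text
tool_pos: [0.5763, 0.148, 0.065]
contact_force: [3.6, 3.5, -7.7]
```

```bash
python3 -m pendant '{"fingers":[0,0,0],"delta_pos":[[0,0,-0.0003],[0,0,0],[0,0,0]],"turn":[[0,0,0],[0,0,0],[0,0,0]]}' | egrep 'pos|force'
```

```text
tool_pos: [0.5764, 0.1477, 0.065]
contact_force: [4.2, 3.5, -6.7]
```

```bash
python3 -m pendant '{"fingers":[0,0,0],"delta_pos":[[0,0,-0.0002],[0,0,0],[0,0,0]],"turn":[[0,0,0],[0,0,0],[0,0,0]]}' | egrep 'pos|force'
```

```text
tool_pos: [0.5763, 0.1477, 0.065]
contact_force: [4.1, 4.6, -7.8]
```

```bash
python3 -m pendant '{"fingers":[0,0,0],"delta_pos":[[0,0,-0.0002],[0,0,0],[0,0,0]],"turn":[[0,0,0],[0,0,0],[0,0,0]]}' | egrep 'pos|force'; python3 -c "
from h import *
s=sense();print(s['tool_pos'],s['contact_force'],s['moment'])"
```

```text
tool_pos: [0.5763, 0.1476, 0.0651]
contact_force: [3.4, 4.3, -8.7]
[0.57634944 0.14759078 0.06507208] [ 3.38250071  4.33097863 -8.6735007 ] [ 0.74081416 -0.8722515   0.11525891]
```

```bash
python3 -m pendant '{"fingers":[0,0,0],"delta_pos":[[0,0,-0.0002],[0,0,0],[0,0,0]],"turn":[[0,0,0],[0,0,0],[0,0,0]]}' | egrep 'pos|force'; python3 -c "
from h import *
s=sense();print(s['tool_pos'],s['contact_force'],s['moment'])"
```

```text
tool_pos: [0.5763, 0.1475, 0.065]
contact_force: [4.0, 5.5, -9.5]
[0.57633787 0.14751083 0.06504831] [ 4.04465914  5.52746082 -9.48712089] [ 0.78712057 -0.85298714  0.08576348]
```

```bash
python3 -m pendant '{"fingers":[0,0,0],"delta_pos":[[0,0,-0.0002],[0,0,0],[0,0,0]],"turn":[[0,0,0],[0,0,0],[0,0,0]]}' | egrep 'pos|force'; for i in 1 2; do python3 -m pendant '{"fingers":[0],"delta_pos":[[0,0,0]],"turn":[[0,0,0]]}' | egrep force; done;  python3 -c "
from h import *
s=sense();print(s['tool_pos'],s['contact_force'],s['moment'])"
```

```text
tool_pos: [0.5763, 0.1475, 0.0651]
contact_force: [5.2, 5.6, -8.8]
contact_force: [4.1, 5.6, -9.9]
contact_force: [4.6, 4.9, -9.6]
[0.576345   0.1474668  0.06505218] [ 4.57789307  4.89659754 -9.58695835] [ 0.94155007 -0.93418515  0.07916993]
```

```bash
python3 -m pendant '{"fingers":[0,0,0],"delta_pos":[[0,0,-0.0003],[0,0,0],[0,0,0]],"turn":[[0,0,0],[0,0,0],[0,0,0]]}' | egrep 'pos|force'; for i in 1 2; do python3 -m pendant '{"fingers":[0],"delta_pos":[[0,0,0]],"turn":[[0,0,0]]}' | egrep force; done;  python3 -c "
from h import *
s=sense();print(s['tool_pos'],s['contact_force'],s['moment'])"
```

```text
tool_pos: [0.5763, 0.1474, 0.0651]
contact_force: [4.2, 6.0, -9.4]
contact_force: [5.5, 6.0, -9.4]
contact_force: [4.9, 5.6, -9.0]
[0.57632481 0.14735534 0.0650547 ] [ 4.92051134  5.56097687 -8.98932534] [ 1.06760685 -0.94612271  0.05795998]
```

```bash
python3 -m pendant '{"fingers":[0,0,0],"delta_pos":[[0,0,-0.0004],[0,0,0],[0,0,0]],"turn":[[0,0,0],[0,0,0],[0,0,0]]}' | egrep 'pos|force'; for i in 1 2; do python3 -m pendant '{"fingers":[0],"delta_pos":[[0,0,0]],"turn":[[0,0,0]]}' | egrep force; done;  python3 -c "
from h import *
s=sense();print(s['tool_pos'],s['contact_force'],s['moment'])
camera('wrist');print(masks_of('wrist','bar_center')[:1] and 1)"
```

```text
tool_pos: [0.5763, 0.1472, 0.065]
contact_force: [4.0, 7.7, -10.4]
contact_force: [4.9, 6.6, -11.2]
contact_force: [4.5, 6.2, -10.8]
[0.57634475 0.14727443 0.06505973] [  4.51433615   6.23287941 -10.78455574] [ 1.20480868 -0.9200951   0.02998836]
1
```

```bash
python3 -m pendant '{"fingers":[0.2,0.25,0.3,0.4,0.5,0.5],"delta_pos":[[0,0,0],[0,0,0],[0,0,0],[0,0,0],[0,0,0],[0,0,0]],"turn":[[0,0,0],[0,0,0],[0,0,0],[0,0,0],[0,0,0],[0,0,0]]}'
python3 -m pendant '{"fingers":[0.5,0.5,0.5,0.5,0.5,0.5,0.5,0.5],"delta_pos":[[0,-0.01,0],[0,-0.03,0],[0,-0.04,0],[0,-0.04,0],[0,-0.03,0],[0,-0.01,0],[0,0,0],[0,0,0]],"turn":[[0,0,0],[0,0,0],[0,0,0],[0,0,0],[0,0,0],[0,0,0],[0,0,0],[0,0,0]]}'
python3 look.py w6 bar_center jaw tab
```

```text
time_s: 30.72
tool_pos: [0.5762, 0.1452, 0.065]
tcp_rot: [[1.0, -0.0, 0.02], [-0.02, -0.0, 1.0], [-0.0, -1.0, -0.0]]
contact_force: [-0.9, -0.1, 0.2]
finger_gap: 0.0428
time_s: 31.72
tool_pos: [0.5757, 0.1449, 0.2239]
tcp_rot: [[1.0, -0.002, 0.02], [-0.02, -0.001, 1.0], [-0.002, -1.0, -0.001]]
contact_force: [-0.9, 0.3, 0.0]
finger_gap: 0.0429
[0.5757 0.1449 0.2239] [ 0.9998 -0.0017  0.0197 -0.0197 -0.0006  0.9998 -0.0017 -1.     -0.0006] [-0.9311  0.2845  0.0178] 0.04290334767293589 [  9.2908  32.0317 -44.6774  95.5246  24.7441  62.8999  46.2917] 31.725
bar_center [(array([0.4928, 0.1018, 0.0299]), 0.22)]
jaw [(array([0.5764, 0.1479, 0.0034]), 0.88)]
tab []
```

```bash
python3 - <<'E'
import cv2
im=cv2.imread("pics/w6.png");cv2.imwrite("pics/w6c.png",cv2.resize(im[20:300,80:480],None,fx=2,fy=2,interpolation=cv2.INTER_CUBIC))
E
```

```text
(no output)
```

View pics/w6c.png

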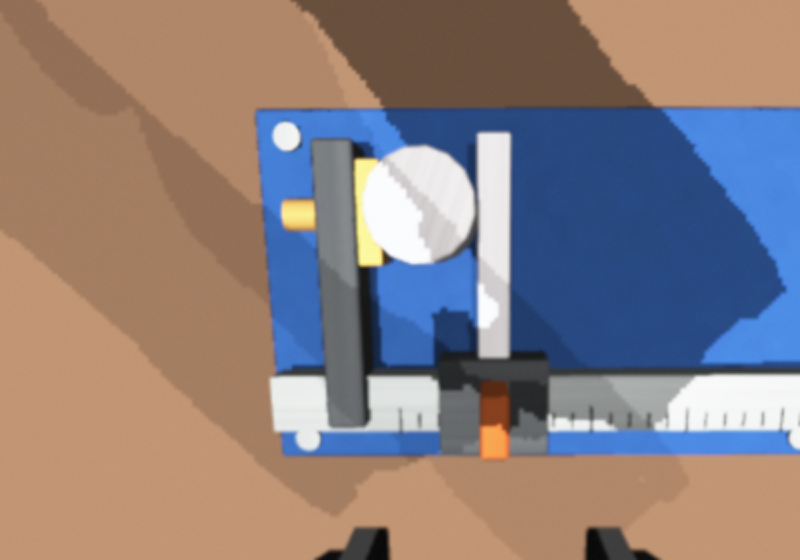

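Wrist view (crop): slug between the brass pad (right edge about 382,255) and the blade (left edge about 478), square and upright. Next I check the gap by numbers and look from straight above the slug.

```bash
python3 - <<'E'
from h import *
m=np.load("pics/w6.npy",allow_pickle=True).item()
print(m["eye"],[np.round(onz("wrist",p,z,m),4) for p,z in [((271,152),.041),((319,135),.042),((319,190),.042),((289.5,122),.087)]])
E
python3 -m pendant '{"fingers":[0.5,0.5,0.5,0.5,0.5],"delta_pos":[[0,0,-0.02],[-0.01,-0.01,-0.012],[-0.02,-0.01,0],[0,0,0],[0,0,0]],"turn":[[0,0,0],[0,0,0],[0,0,0],[0,0,0],[0,0,0]]}'
python3 look.py w7 jaw; python3 - <<'E'
from h import *
m=np.load("pics/w7.npy",allow_pickle=True).item();print(m["eye"])
a=proj("wrist",(0.491,0.122,0.05),m).astype(int);im=cv2.imread("pics/w7.png");y0=max(a[1]-75,0);x0=max(a[0]-100,0);print(x0,y0)
cv2.imwrite("pics/w7c.png",cv2.resize(im[y0:y0+150,x0:x0+200],None,fx=4,fy=4,interpolation=cv2.INTER_CUBIC))
E
```

```text
[0.51024392 0.14673668 0.35548806] [array([0.5123, 0.1005, 0.041 ]), array([0.4989, 0.1429, 0.042 ]), array([0.5462, 0.1418, 0.042 ]), array([0.4909, 0.122 , 0.087 ])]
time_s: 32.55
tool_pos: [0.5455, 0.1141, 0.2456]
tcp_rot: [[1.0, 0.001, 0.019], [-0.019, -0.0, 1.0], [0.001, -1.0, -0.0]]
contact_force: [0.8, -0.7, 0.4]
finger_gap: 0.0427
[0.5455 0.1141 0.2456] [ 0.9998  0.0012  0.0194 -0.0194 -0.0001  0.9998  0.0012 -1.     -0.    ] [ 0.7624 -0.6546  0.3965] 0.042701617634854395 [ 14.0025  27.8356 -46.36    99.1734  22.4091  62.6208  49.3355] 32.55
jaw [(array([0.5784, 0.1463, 0.0016]), 0.83)]
[0.47963553 0.11586001 0.37704499]
230 85
```

View pics/w7c.png

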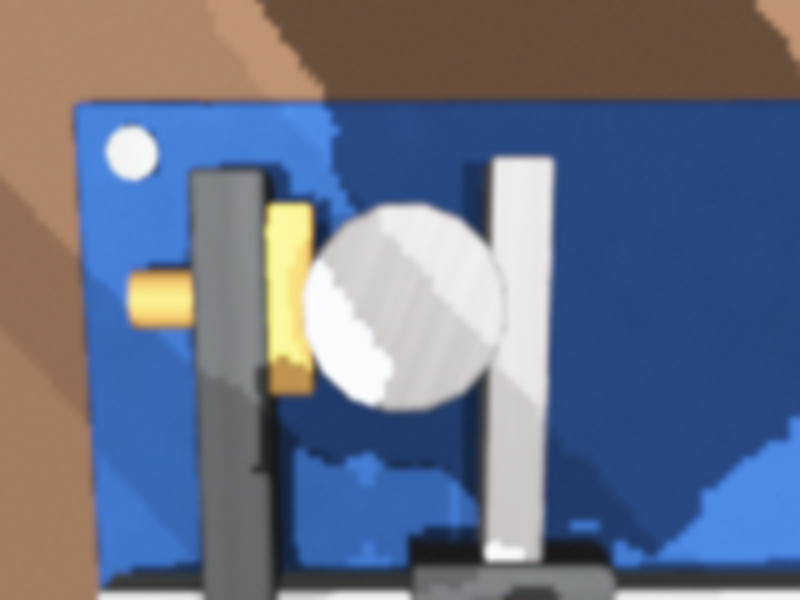

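The slug top overlaps both the brass pad and the blade edge. The measured jaw gap is about 42.5 mm, which matches 42 mm within measurement error, and the blade looks square. The gripper is clear, so I hand in.

```bash
python3 -c "
from bench import *
print(sense()['contact_force']); print(sign_off())"
```

```text
[-0.10100981 -0.21451897  0.1232055 ]
the job is handed in; nothing more can be done
None
```

The slug is standing upright on the blue plate, lightly held between the moving blade and the brass anvil. The gripper has let go and is clear. I handed the job in at about 33 s of the 67 s limit.

- **Placing:** I lowered the slug in small steps until the wrist force showed the plate taking its weight, then opened the fingers.
- **Closing:** I pinched the tab and slid the jaw until it stalled. At the end I was pushing with about 6–7 N, which leaves roughly 4–5 N on the slug after the 2 N carriage friction. The sideways and upward forces on the tab were up to about 5 N and 11 N while pinched; they vanished on release.
- **Last checks:** After release, the wrist camera put the gap between blade and anvil at about 42.5 mm. That matches the 42 mm slug within measurement error. In the picture the slug looks upright and the blade square. The wrist force was about zero.
- **Not confirmed:** The arm blocked the top camera while closing, so contact on both sides rests on the stall, the force and the wrist pictures. I did not measure the blade's tilt, and I did not recheck the offcuts and hammer, though I saw no sign of touching them.

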